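# Drop a retired power adapter through the spring flap of a returns box

## Robot

A 6-joint arm with a two-finger parallel gripper is mounted at the origin on the work surface. World frame = base frame: x ahead of the robot, y to its left, z up, the work surface at z = 0. Lengths are in m, angles in rad, forces in N, time in s.
With the tool pointing down it reaches from about 0.35 to 0.85 m from the base axis. Payload 8.1 kg.
Tool frame: the origin (TCP) lies midway between the tips of the shut fingers; the grasp point (between the pads) lies 19 mm behind it (pinch_z is the distance from the TCP to the grasp point, in m); z points along the fingers, y is the line along which they close (so a half turn about z gives the same grasp; the last joint's range is limited). The gripper opens to 85 mm and grips with 20 to 120 N. Pads are 22 mm wide; open, the fingers measure 114 mm over their backs; the gripper's body (76 mm by 85 mm) begins 54 mm behind the grasp point. The pads swing forward as they close: fully open they stand 13 mm farther back than shut.
Start: joints at [-1.249, 0.13, 1.488, -0, 1.523, -0.085], TCP at [0.237, -0.551, 0.231] pointing down, gripper open.
Joint ranges: [-2.96, 2.96], [-0.89, 2.26], [0.02, 2.5], [-1.34, 4.48], [0, 2.73], [-2.66, 2.66]. Speed limits (rad/s): [2.39, 2.39, 2.79, 3.14, 3.14, 3.14].

## Interface

Orientations are given as a rotation vector (axis times angle).
In Python, from workcell import * gives the robot as it stands. The module is installed in compiled form; this text tells all that it offers.
- The arm moves only by the tool play_rows, never from a script. Its argument "moves" is a list of rows, each a list of 3 entries, a list of its own where there are three numbers: the shift along the tool's x, y, z in cm, then the turn about the tool's z in degrees, then the opening, from 0 (shut) to 1 (fully open). In form: [[[tx, ty, tz], twist, fingers], ...]. A call has 1 to 8 rows; each row shifts and turns the commanded pose from where the row before left it, along the tool's axes as they then stand; what a row does not reach is not made up. A row lasts 1/8 s, in which the tool goes at most 62.5 mm and 10.7 degrees, less where a joint would pass 70% of its speed; a pose out of reach is approached as far as the arm can. A call is refused whole if a number of a shift passes 6.25 or a number of a turn 10.7, either way. A call with a gripper value outside its range is refused whole. The fingers move at their own pace and stop on an object; "newtons" is the grip in N (left out, the last holds). Time passes only in rows, so rows that do not move let the fingers close. It gives the time, the measured TCP pose, the force, the opening and the grip force at its end, in the units of the state.
- state(): the state, without advancing time (a new reading comes with each control period).
- read_camera(name): name is "scene" or "side" or "wrist"; returns the picture (480x640x3 uint8, red, green, blue); there is no depth.
- camera_info(name): a dict with "fx", "fy", "cx", "cy" (pixels), "D" ([k1, k2, p1, p2, k3] as OpenCV has them; the pictures are not rectified), "R" (3x3) and "t" (3): a world point X has camera coordinates R X + t. Camera axes: x right, y down, z forward; pixel columns grow to the right and rows downward; lengths in m; the calibration is good to about 2 mm. A picture is of the moment at which its call begins: read the wrist's pose just before it. camera_info takes no time and is no camera call; for the wrist camera it gives the pose at the moment of the call.
- job_done(): hands the job in; it is judged then, once.
The state is a dict: "t": time; "joint_positions": joint angles; "qd": joint speeds; "effort": joint torques, N m; "ee_pos": TCP position; "tool_rot": TCP orientation; "contact_force": force on the tool from outside, world axes, zero at the start; "moment": the same for the moment, N m; "opening": opening from 0.0 (shut) to 1.0 (fully open); "grip_force": force on a finger pad.
Only numpy, scipy, OpenCV 4.12 (cv2) and the standard library are available. Lean on these libraries where they do the work, as an engineer would, in place of code of your own. Each camera call takes 0.05 s, during which the arm holds its last target. There are 200 camera calls.

## Task

Press down the green bar of the returns box with one finger to swing its self-closing flap open and, while you keep it down, push the white power adapter along the deck with the other finger, over the edge and into the box. Do not pick the adapter up or push it onto a shut flap; only let the bar up once the adapter has dropped in. Finish with the adapter lying in the box, the flap shut again and everything else left where it was.

Things in the scene. Friction and masses are not known exactly. Their poses are not given: they have to be found in the camera images.
- box: white hollow returns box, fixed, 280 (x) x 240 (y) x 165 mm tall (200 at the +y wall), walls 6 mm. Origin: centre of its underside; x: direction the adapter is pushed. Top: deck at z 0.165, x -0.134 to 0.025, with a lane between blue kerbs 10 mm high (inner faces y 0.041, -0.048); then the grey flap, x 0.028 to 0.131, down to y -0.045, level with the deck when shut. Empty below both
- flap (a joint): flap angle, rad: 0 shut, grows as it swings down, stop at 0.9; a spring shuts it. Hinge along the box's x at y 0.105, z 0.190. It bears the green bar. Pushed down, the bar shifts up to 15 mm to +y and its top is 11 mm above the deck at 0.7 rad, 8 at 0.8, 5 at 0.9, so two fingertips at one height can press it and push the adapter. Needs about 3 N to start, 8 N at 0.8 rad
- bar_top (a point): point on the top of the round green bar, half-way along it. The bar is 26 mm thick, runs along the box's x from -0.125 to 0.125 beside the lane and is part of the flap. With the flap shut this point is at x 0, y 0.061, z 0.205 in the box frame (40 mm above the deck); it moves with the flap. A finger may slide along the bar
- deck_edge (a point): middle of the lane's end, on the deck surface where the deck ends and the flap begins: x 0.025, y -0.003, z 0.165 in the box frame; axes as the box's. Pushed over this edge with the flap open, a thing drops to the box's floor
- adapter_center (a point): centre of the white power adapter, a loose block with rounded edges and black top inlay, 58 (its x) x 44 (its y) x 28 mm tall, about 85 g, lying in the lane on the deck, its long side along the box's x within 0.25 rad. Starts 25 to 65 mm before the deck edge, about 64 mm sideways (-y) of the green bar
- terminal: orange terminal block, 30 x 22 x 18 mm, 30 g, standing loose on the deck outside the lane (box frame y about -0.085); origin at the centre of its underside; leave it alone
- black_adapter: black power adapter, 80 x 45 x 34 mm, loose on the bench on the box's -y side; origin at the centre of its underside; leave it alone
- router: white square wireless router, 110 x 110 x 28 mm, loose on the bench; origin at the centre of its underside; leave it alone
- screwdriver: screwdriver lying loose on the bench; origin on its underside; leave it alone
- screw_jar: small jar with white cap, 60 mm across, 75 mm tall, on the bench; origin at the centre of its underside; leave it alone
- carton: small cardboard box, 100 x 75 x 50 mm, loose on the bench; origin at the centre of its underside; leave it alone
- mug: blue mug, 80 mm across, 90 mm tall, on the bench; origin at the centre of its underside; leave it alone

How it is judged:
By the outcome, as a careful person would: the job done as asked, in the order asked, and still so for the second after the job is handed in, with the robot touching nothing.
It also fails if it takes over 45 s, if anything falls off the work surface, if the arm or the gripper's body presses on something with over 40 N, if the wrist force passes 120 N, or if a joint passes its speed limit or range.

## Working session

There is one attempt and no reset: what is moved stays moved. The work goes in short steps, Python scripts to look and compute and a tool call to move; the robot and the scene stay as the last step left them, time stands still between calls to the robot, and variables do not carry over. Pictures are saved under pics/ and viewed, at most 10 in all, crops included, and the job is handed in when it is done.

Besides the shell and the picture viewer there is one more tool, called after "Emit:" as name(argument=value, ...) on one line, values as JSON. play_rows: Moves the arm, as the interface text tells. Its arguments: {"type":"object","properties":{"moves":{"type":"array"},"newtons":{"type":"number"}},"required":["moves"]}

```bash
mkdir -p pics; python3 - <<'E'
from workcell import *
import cv2
for n in("scene","side"):
    cv2.imwrite(f"pics/{n}0.png",read_camera(n)[:,:,::-1])
    i=camera_info(n);print(n,i)
print(state())
E
```

```text
scene {'fx': 495.21488376147465, 'fy': 495.21488376147465, 'cx': 321.13348346192174, 'cy': 236.01066258450606, 'D': array([-0.01199333,  0.        ,  0.        ,  0.        ,  0.        ]), 'R': array([[-0.43054052,  0.90254353, -0.00707291],
       [ 0.47026397,  0.21762766, -0.85527189],
       [-0.77038085, -0.37155534, -0.51813123]]), 't': array([ 0.2345403 , -0.09418498,  1.60934179])}
side {'fx': 532.4463635782412, 'fy': 532.4463635782412, 'cx': 326.6930546718233, 'cy': 237.97749468010784, 'D': array([-0.0169974,  0.       ,  0.       ,  0.       ,  0.       ]), 'R': array([[-0.87731493, -0.47988116, -0.00570802],
       [-0.28616747,  0.5326431 , -0.796492  ],
       [ 0.38526184, -0.69714088, -0.60462212]]), 't': array([0.4352544 , 0.26408805, 1.14569883])}
{'t': 0.1, 'joint_positions': array([-1.24936654e+00,  1.31071928e-01,  1.48917379e+00,  2.00470499e-05,
        1.52298002e+00, -8.53998378e-02]), 'qd': array([-0.0010708 , -0.00094845, -0.00415481,  0.00184091,  0.00019177,
       -0.00133227]), 'effort': array([ 1.50498872e-03, -5.70948851e+01, -5.01944375e+01, -1.13077740e-04,
        8.19192384e-03, -2.55553795e-05]), 'ee_pos': array([ 0.23729311, -0.55055351,  0.23035564]), 'tool_rot': array([-3.07523040e+00, -6.34318965e-01,  2.70661569e-04]), 'contact_force': array([ 0.07080559,  0.06964571, -0.77410833]), 'moment': array([-0.00219601, -0.0572148 ,  0.03663985]), 'grip_force': 0.0, 'opening': 0.9987402228723204}
```

View pics/scene0.png

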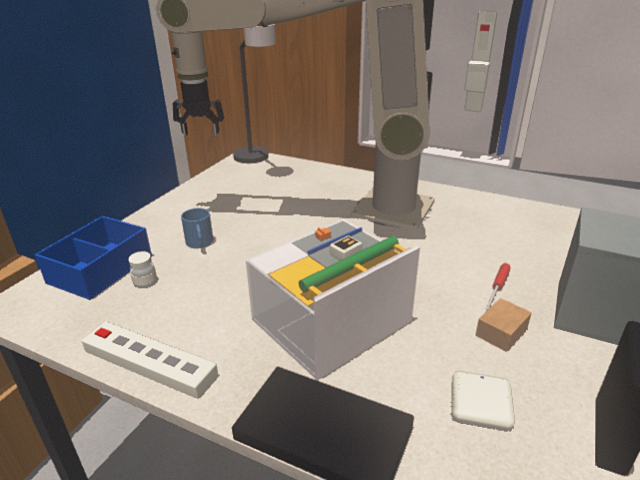

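View pics/side0.png

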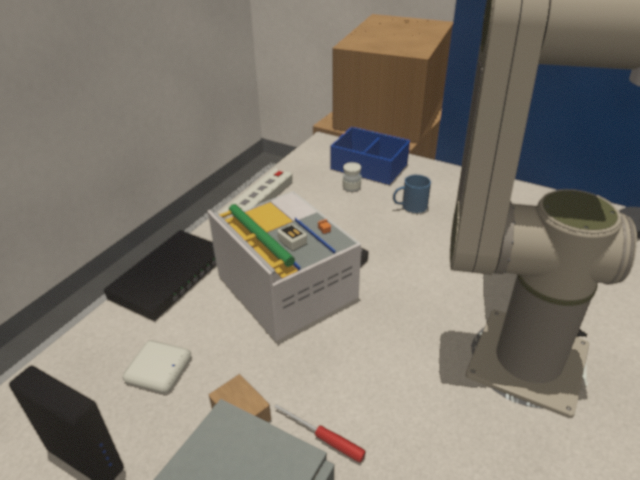

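The scene view shows the box around (330,290), with the bar from (305,283) to (398,243) and the adapter at (347,246). In the side view the adapter is at (292,236). I'll enlarge both to get precise corners.

```bash
python3 - <<'E'
import cv2
a=cv2.imread("pics/scene0.png")[215:375,235:425];b=cv2.imread("pics/side0.png")[190:345,200:375]
cv2.imwrite("pics/a.png",cv2.resize(a,None,fx=3.7,fy=3.7,interpolation=2)[:600]);cv2.imwrite("pics/b.png",cv2.resize(b,None,fx=3.8,fy=3.8,interpolation=2)[:600])
E
```

```text
(no output)
```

View pics/a.png

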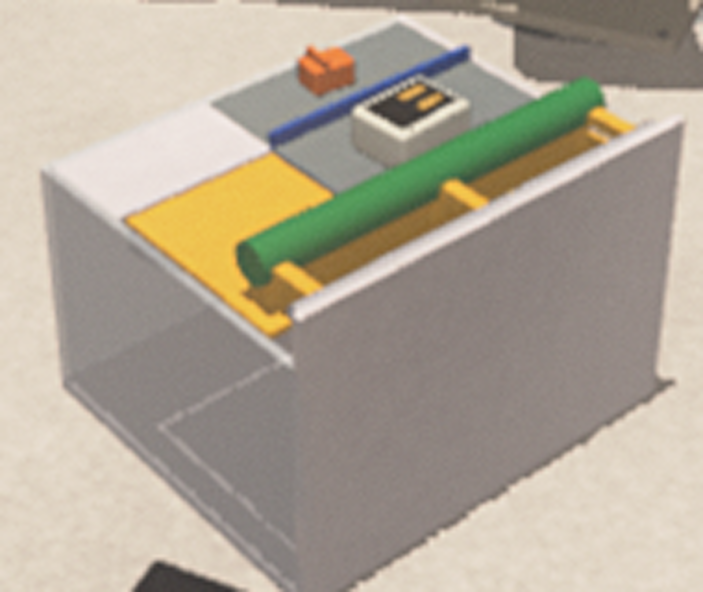

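View pics/b.png

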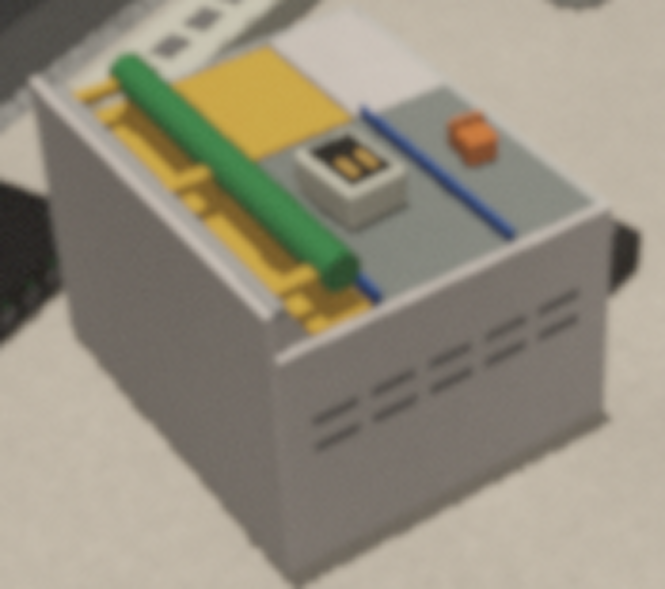

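Scene crop: the box corners are clear, and the adapter's top face is centred near (410,108). Side crop: the top face is centred near (351,166). Next I'll fit the poses.

```bash
cat >h.py <<'E'
from workcell import *
import numpy as np, cv2
from scipy.optimize import least_squares
from scipy.spatial.transform import Rotation as Ro
def proj(n,P,i=None):
    i=i or camera_info(n);K=np.array([[i["fx"],0,i["cx"]],[0,i["fy"],i["cy"]],[0,0,1]])
    return cv2.projectPoints(np.atleast_2d(P).astype(float),cv2.Rodrigues(i["R"])[0],i["t"],K,i["D"])[0][:,0]
def fit(obs,x0,z=0):
    def w(p,P): c,s=np.cos(p[2]),np.sin(p[2]);P=np.array(P);return np.c_[P[:,0]*c-P[:,1]*s+p[0],P[:,0]*s+P[:,1]*c+p[1],P[:,2]+z]
    f=lambda p:np.concatenate([(proj(n,w(p,P))-U).ravel() for n,P,U in obs])
    r=least_squares(f,x0,loss="soft_l1");return r.x,r.fun
E
python3 - <<'E'
from h import *
A=lambda u:np.array(u)/3.7+[235,215]
B=lambda u:np.array(u)/3.8+[200,190]
X,Y=.14,.12
obs=[("scene",[(X,-Y,.165),(-X,-Y,.165),(-X,Y,.2),(X,Y,.2),(X,-Y,0),(-X,Y,0)],A([(43,172),(402,20),(684,122),(298,318),(65,385),(658,385)])),
("side",[(X,Y,.2),(-X,Y,.2),(-X,-Y,.165),(-X,Y,0),(X,Y,0),(-X,-Y,0)],B([(33,78),(277,318),(610,208),(295,585),(75,338),(605,418)]))]
p,r=fit(obs,[.5,0,0]);print(p,r.round(1))
a,b=.027,.020
q,r=fit([("scene",[(a,-b,.193),(-a,-b,.193),(-a,b,.193),(a,b,.193)],A([(354,117),(413,77),(469,101),(405,137)])),
("side",[(a,b,.193),(a,-b,.193),(-a,-b,.193),(-a,b,.193)],B([(297,168),(350,128),(406,172),(350,198)]))],p)
print(q,r.round(1))
c,s=np.cos(p[2]),np.sin(p[2]);d=q-p;print("adapter in box",c*d[0]+s*d[1],-s*d[0]+c*d[1],d[2])
E
```

```text
[ 0.58408592  0.04655629 -0.43433222] [-0.4 -2.6  0.1 -2.7  0.8 -2.3  1.3 -1.1 -0.3 -0.9 -0.7  0.  -1.2  1.2
 -2.9  0.9  1.2 -0.3 -1.3 -2.  -1.3 -3.1  0.2 -2.5]
[ 0.5496327   0.06388929 -0.34691069] [ 0.3 -3.2  1.5 -1.7  0.  -1.4  0.2 -1.5 -0.9 -3.8 -0.9 -0.1 -0.7 -1.2
  0.1 -0.8]
adapter in box -0.038548087538366554 0.0012255832243672632 0.08742152984520785
```

Emit:
play_rows(moves=[[[0, 0, -6], 0, 0.64], [[4.3, -4.2, 0], 0, 0.64], [[4.3, -4.2, 0], 0, 0.64], [[4.3, -4.2, 0], 0, 0.64], [[4.3, -4.2, 0], 0, 0.64], [[4.3, -4.2, 0], 0, 0.64], [[4.3, -4.2, 0], 0, 0.64], [[4.3, -4.2, 0], 0, 0.64]])

```text
t: 1.1
ee_pos: [0.3977, -0.16, 0.291]
tool_rot: [-3.077, -0.634, -0.0]
contact_force: [0.8, -0.6, 0.0]
opening: 0.642
grip_force: 0.0
```

Emit:
play_rows(moves=[[[4.3, -4.2, 0], 0, 0.64], [[4.3, -4.2, 0], 0, 0.64], [[4.3, -4.2, 0], 0, 0.64], [[0, 0, 0], 9.6, 0.64], [[0, 0, 0], 9.6, 0.64], [[0, 0, 0], 9.6, 0.64], [[0, 0, 0], 9.6, 0.64], [[0, 0, 0], 9.6, 0.64]])

```text
t: 2.1
ee_pos: [0.4659, 0.0049, 0.2908]
tool_rot: [3.067, -0.68, -0.001]
contact_force: [0.8, -0.3, 0.2]
opening: 0.641
grip_force: 0.0
```

```bash
cat >>h.py <<'E'
def pose():
    s=state();M=Ro.from_rotvec(s["tool_rot"]).as_matrix();return s,np.array(s["ee_pos"]),M
def go(p,bx,by,z):
    """tool shift (cm) and twist (deg) from the measured pose to box-frame (bx,by), world z, tool x along box x"""
    s,e,M=pose();c,n=np.cos(p[2]),np.sin(p[2])
    d=np.array([p[0]+c*bx-n*by,p[1]+n*bx+c*by,z])-e
    b=np.array([c,n,0]);tw=np.degrees(np.arctan2(b@M[:,1],b@M[:,0]))
    e2=e[:2]-p[:2];print("box-frame TCP",c*e2[0]+n*e2[1],-n*e2[0]+c*e2[1],e[2],"shift cm",(100*M.T@d).round(2),"twist",tw.round(2),"open",s["opening"],"F",s["contact_force"].round(1),"t",s["t"],"q6",s["joint_positions"][5])
P=np.array([.584,.0466,-.434])
E
python3 - <<'E'
from h import *
go(P,-.09,.0335,.3)
i=camera_info("wrist");np.save("wi.npy",i,allow_pickle=True)
cv2.imwrite("pics/w1.png",read_camera("wrist")[:,:,::-1])
E
```

```text
box-frame TCP -0.08962470157697652 -0.08748571631519778 0.29081128728069344 shift cm [ -0.07 -12.1   -0.92] twist -0.14 open 0.6410136931621024 F [ 0.8 -0.3  0.2] t 2.1 q6 1.9075780385803291
```

View pics/w1.png

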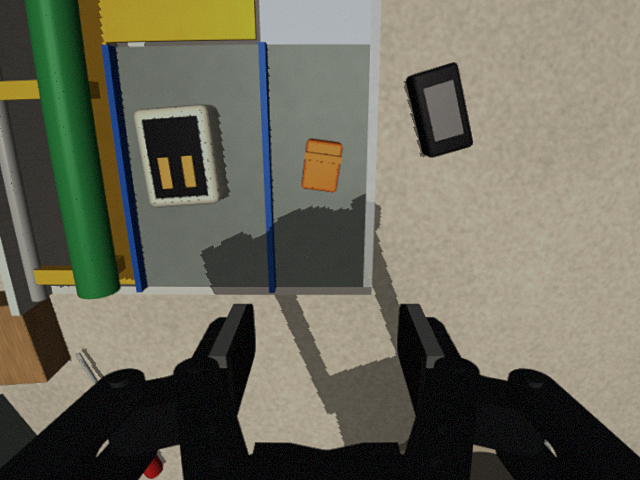

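The wrist view shows the lane between the kerbs: left inner edge (114,44) to (144,291), right (260,43) to (270,291). The adapter's top is centred near (176,157), and the deck's outer corner is at (371,294). I'll refine both poses from these.

```bash
python3 - <<'E'
from h import *
import h
i=np.load("wi.npy",allow_pickle=True).item()
o=h.proj;h.proj=lambda n,Q:o(n,Q,i)
k=.175
p,r=fit([("wrist",[(.025,.041,k),(-.134,.041,k),(.025,-.048,k),(-.134,-.048,k),(-.14,-.12,.165),(.025,-.003,.165)],np.array([(115,45),(144,291),(260,43),(269,291),(371,294),(187,43)]))],P)
print(p.round(4),r.round(1))
a,b=.027,.020
q,r=fit([("wrist",[(a,b,.193),(a,-b,.193),(-a,-b,.193),(-a,b,.193)],np.array([(138,113),(207,107),(216,199),(152,205)]))],P)
print(q.round(4),r.round(1))
c,s=np.cos(p[2]),np.sin(p[2]);d=q-p;print("adapter in box",c*d[0]+s*d[1],-s*d[0]+c*d[1],d[2])
h.proj=o
open("h.py","a").write(f"P=np.array({p.tolist()})\n")
go(p,-.09,.0335,.3)
E
```

```text
[ 0.586   0.0435 -0.44  ] [-5.7 -1.6 -1.4  0.4 -0.2 -1.9  0.6  1.4  0.9  0.4  1.4  1.4]
[ 0.5496  0.0601 -0.395 ] [-0.8 -1.5 -0.5  0.6  1.6  2.4  0.3 -0.7]
adapter in box -0.039952517397675996 -0.0004722139814916926 0.04502276082232881
box-frame TCP -0.09220549182692936 -0.08605053121779066 0.2908235665259304 shift cm [  0.16 -11.96  -0.92] twist -0.27 open 0.6355888807538514 F [-0.5  0.3 -0.3] t 2.15 q6 1.915910374913606
```

Emit:
play_rows(moves=[[[0, -6, 0], -0.3, 0.64], [[0, -6, 0], 0, 0.64], [[0, 0, 4], 0, 0.64], [[0, 0, 3], 0, 0.64], [[0, 0, 0], 0, 0.64]])

```text
t: 2.78
ee_pos: [0.5139, 0.1139, 0.218]
tool_rot: [3.069, -0.659, -0.009]
contact_force: [-0.3, 0.5, -0.1]
opening: 0.641
grip_force: 0.0
```

```bash
python3 - <<'E'
from h import *
go(P,-.092,.0335,.2)
cv2.imwrite("pics/w2.png",read_camera("wrist")[:,:,::-1])
E
```

```text
box-frame TCP -0.0952230827359633 0.03304724765229505 0.21802946443518295 shift cm [ 0.33 -0.05  1.8 ] twist 0.97 open 0.6409879943190923 F [-0.3  0.5 -0.1] t 2.775 q6 2.1147405901429597
```

View pics/w2.png

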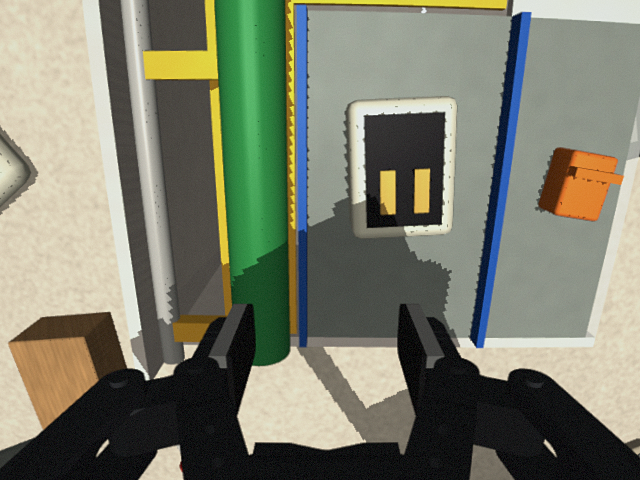

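The left finger stands over the outer half of the bar, and the right finger is in line with the adapter and behind it. I'll press down.

Emit:
play_rows(moves=[[[0, 0, 1], 0.9, 0.64], [[0, 0, 0.5], 0, 0.64], [[0, 0, 0.3], 0, 0.64], [[0, 0, 0], 0, 0.64]])

```text
t: 3.32
ee_pos: [0.516, 0.1139, 0.2033]
tool_rot: [-3.065, 0.688, 0.0]
contact_force: [0.1, 0.1, 0.5]
opening: 0.642
grip_force: 0.0
```

Emit:
play_rows(moves=[[[0, 0, 0.5], 0, 0.64], [[0, 0, 0], 0, 0.64]])

```text
t: 3.58
ee_pos: [0.5164, 0.1137, 0.1986]
tool_rot: [3.065, -0.688, 0.002]
contact_force: [0.1, -2.1, 4.2]
opening: 0.642
grip_force: 2.0
```

Emit:
play_rows(moves=[[[0, 0, 0.5], 0, 0.64], [[0, 0, 0], 0, 0.64]])

```text
t: 3.82
ee_pos: [0.5163, 0.1137, 0.1936]
tool_rot: [3.065, -0.688, 0.001]
contact_force: [0.6, -2.9, 4.4]
opening: 0.642
grip_force: 2.1
```

Emit:
play_rows(moves=[[[0, 0, 0.8], 0, 0.64], [[0, 0, 0.8], 0, 0.64], [[0, 0, 0.6], 0, 0.64], [[0, 0, 0.3], 0, 0.64], [[0, 0, 0], 0, 0.64]])

```text
t: 4.45
ee_pos: [0.5169, 0.1149, 0.1693]
tool_rot: [-3.063, 0.687, -0.003]
contact_force: [1.4, 1.3, 6.4]
opening: 0.64
grip_force: 3.0
```

```bash
python3 - <<'E'
from h import *
go(P,-.02,.0335,.167)
w=read_camera("wrist");s=read_camera("side")[180:300,190:390]
cv2.imwrite("pics/w3.png",np.hstack([cv2.resize(w,(400,300)),cv2.resize(s,(400,300))[:300]])[:,:,::-1])
E
```

```text
box-frame TCP -0.09287605081469341 0.035257561342367225 0.1693033796214771 shift cm [7.29 0.17 0.24] twist -0.06 open 0.6404006907385882 F [1.4 1.3 6.4] t 4.45 q6 2.1325556573004216
```

View pics/w3.png

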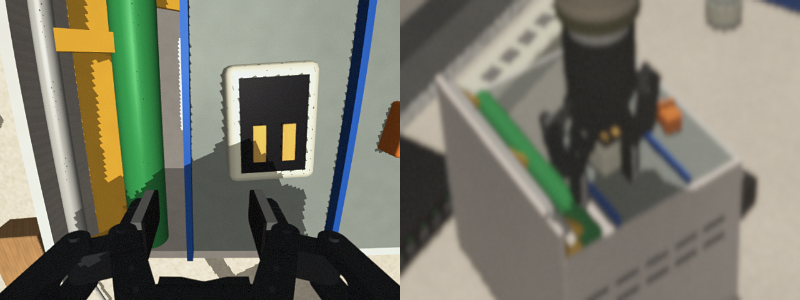

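The flap is open and the finger is centred behind the adapter. I'll press slightly deeper and push.

Emit:
play_rows(moves=[[[0, 0, 0.2], 0, 0.64], [[0.8, 0, 0], 0, 0.64], [[0.8, 0, 0], 0, 0.64], [[0.8, 0, 0], 0, 0.64], [[0.8, 0, 0], 0, 0.64], [[0.8, 0, 0], 0, 0.64], [[0.8, 0, 0], 0, 0.64], [[0, 0, 0], 0, 0.64]])

```text
t: 5.55
ee_pos: [0.5591, 0.0934, 0.166]
tool_rot: [3.065, -0.688, -0.002]
contact_force: [-2.9, -1.2, 4.4]
opening: 0.641
grip_force: 2.7
```

```bash
python3 - <<'E'
from h import *
go(P,.02,.0335,.167)
w=read_camera("wrist");s=read_camera("side")[180:300,190:390]
cv2.imwrite("pics/w4.png",np.hstack([cv2.resize(w,(400,300)),cv2.resize(s,(400,300))[:300]])[:,:,::-1])
E
```

```text
box-frame TCP -0.045612422876579725 0.03376615660186676 0.16601598501708398 shift cm [ 6.56  0.02 -0.11] twist -0.09 open 0.6405390086250288 F [-2.9 -1.2  4.4] t 5.55 q6 2.087270379433895
```

View pics/w4.png

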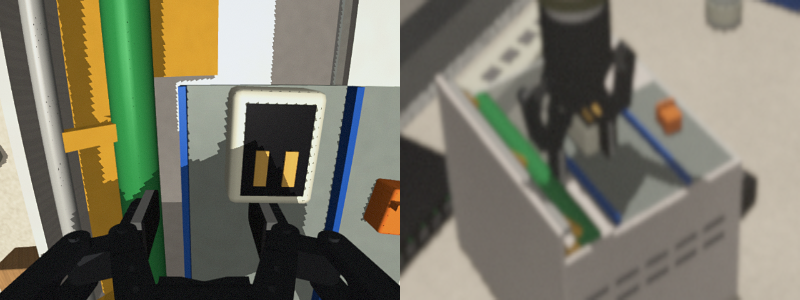

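The adapter is at the deck edge and the flap is open beyond it. I'll keep pushing it over.

Emit:
play_rows(moves=[[[0.8, 0.1, 0], 0, 0.64], [[0.8, 0.1, 0], 0, 0.64], [[0.8, 0, 0], 0, 0.64], [[0.8, 0, 0], 0, 0.64], [[0.8, 0, 0], 0, 0.64], [[0.8, 0, 0], 0, 0.64], [[0.8, 0, 0], 0, 0.64], [[0, 0, 0], 0, 0.64]])

```text
t: 6.65
ee_pos: [0.6092, 0.0675, 0.1661]
tool_rot: [3.065, -0.688, -0.0]
contact_force: [-2.0, -3.1, 3.9]
opening: 0.643
grip_force: 2.7
```

```bash
python3 - <<'E'
from h import *
go(P,.03,.0335,.167)
w=read_camera("wrist");s=read_camera("scene")[215:365,225:425]
cv2.imwrite("pics/w5.png",np.hstack([cv2.resize(w,(400,300)),cv2.resize(s,(400,300))[:300]])[:,:,::-1])
E
```

```text
box-frame TCP 0.010841912302811622 0.03164786507676629 0.16614590710895183 shift cm [ 1.92 -0.19 -0.09] twist -0.1 open 0.6432014715320837 F [-2.  -3.1  3.9] t 6.65 q6 2.0393836106874126
```

View pics/w5.png

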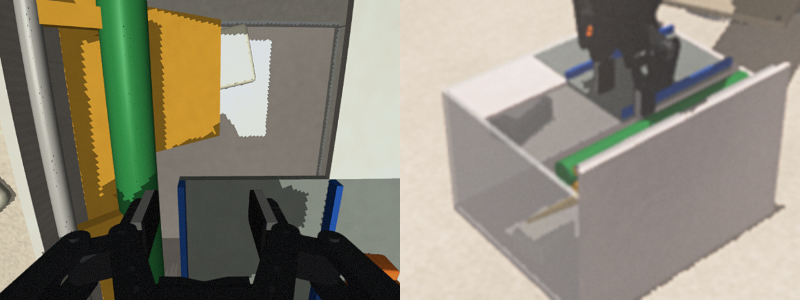

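The adapter has dropped to the box floor, visible at about (237,55) beneath the flap. I'll let the bar up slowly.

Emit:
play_rows(moves=[[[0, 0, -0.5], 0, 0.64], [[0, 0, -0.7], 0, 0.64], [[0, 0, -0.7], 0, 0.64], [[0, 0, -0.7], 0, 0.64], [[0, 0, -0.7], 0, 0.64], [[0, 0, -0.7], 0, 0.64], [[0, 0, -2], 0, 0.64], [[0, 0, -5], 0, 0.64]])

```text
t: 7.75
ee_pos: [0.6073, 0.0677, 0.2744]
tool_rot: [3.064, -0.687, -0.01]
contact_force: [0.3, 0.0, 0.4]
opening: 0.638
grip_force: 0.0
```

Emit:
play_rows(moves=[[[-5, 0, -3], 0, 0.64], [[-6, 0, 0], 0, 0.64], [[-6, 0, 0], 0, 0.64], [[0, 0, 0], 0, 0.64], [[0, 0, 0], 0, 0.64], [[0, 0, 0], 0, 0.64]])

```text
t: 8.5
ee_pos: [0.4563, 0.1399, 0.3067]
tool_rot: [3.065, -0.689, 0.001]
contact_force: [0.2, -0.3, -0.1]
opening: 0.639
grip_force: 0.0
```

```bash
python3 - <<'E'
from h import *
go(P,.03,.0335,.167)
w=read_camera("wrist");s=read_camera("scene")[215:365,225:425]
cv2.imwrite("pics/w6.png",np.hstack([cv2.resize(w,(400,300)),cv2.resize(s,(400,300))[:300]])[:,:,::-1])
E
```

```text
box-frame TCP -0.1583683705078048 0.03207329332802082 0.30669312425869794 shift cm [18.83 -0.18 13.98] twist -0.13 open 0.6389550632264894 F [ 0.2 -0.3 -0.1] t 8.5 q6 2.203286656680674
```

View pics/w6.png

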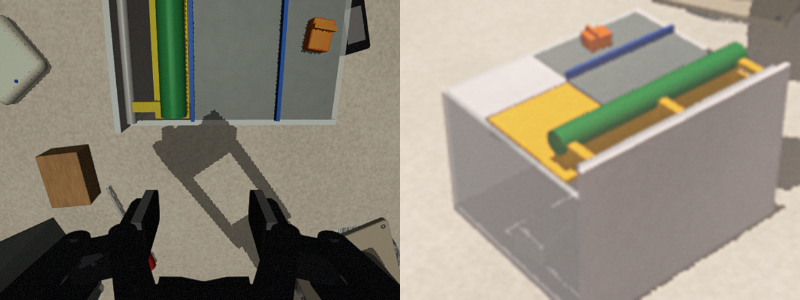

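The flap is shut level with the deck, the lane is empty, the terminal hasn't moved, and the robot is clear of everything.

```bash
python3 -c "
from workcell import *
print(job_done())"
```

```text
the job is handed in; nothing more can be done
None
```

The white adapter is in the returns box and the flap is shut again; the bar stayed down until the adapter had dropped, nothing else in view had moved, and the job was handed in after about 8.5 s of robot time.

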